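# Turn the rinsed mixing pot onto the air dryer and start its timer

### The job

Take the rinsed square mixing pot, which stands mouth up on the black rubber mat, turn it over and stand it mouth down on the steel air-dryer plate, centred over the group of jet holes; set it down, do not drop it. Then start the dryer: draw the timer's T-bar up until its pointer is level with the black clip on the scale, hold it still there for a second, and let it run back down. Leave the closed tin and the closed jar beyond them where they are.

Things in the scene. Friction and masses are not known exactly. Their poses are not given: they have to be found in the camera images.
- pot: square white plastic mixing pot, 52 x 52 mm outside with flat upright sides, 62 mm tall, walls and closed bottom 3 mm thick, about 90 g. Origin: centre of the outside of its bottom; z points from the bottom to the open mouth (up at the start, down at the end), x and y square to the sides. It stands on a 3 mm mat and is stable lying on any side (no handle). It can be laid on its side on the clear counter between mat, dryer and timer
- mat: black rubber mat, 190 x 190 x 3 mm, fixed, to the left or the right of the robot's centre line; origin: centre of its underside (on the counter)
- jets (a point): centre of the 3 x 3 group of jet holes (24 mm square in all), on the top face of the air dryer, a fixed flat steel plate 140 x 140 mm and 8 mm thick, on the other side from the mat; z up, x and y along its edges. A thin 90 mm square line round the holes is only decoration
- timer: grey timer housing, fixed, 90 mm (x) by 155 mm (y, from -100 to +55) and 75 mm tall; origin on the counter, right under the rod. A 30 mm wide, 4 mm thick aluminium scale plate stands on it at y = -69 mm, up to 165 mm above the counter
- bar (a point): centre of the black T-bar on the timer's upright rod: 14 mm (timer x) by 56 mm (timer y) by 14 mm tall, its axes those of the timer; at rest its centre is 112 mm above the counter, 37 mm above the housing. Pinch it across its 14 mm thickness from above. A steel pointer at its -y end is at the height of its centre
- pull (a joint): how far the T-bar is drawn straight up (m): 0 at rest, stop at 0.06. A spring pulls it down with about 4 N at rest (its weight included) and 1 N more for every 10 mm, plus drag of 6 N per 0.1 m/s; released, it runs back down by itself in about half a second
- clip: black marker clip on the scale plate, fixed, 14 x 34 x 5 mm; origin at its centre. Its height is where the pointer (the T-bar's centre) has to go, 22 to 42 mm above its rest
- tin: bystander, loose: closed round sample tin with a paper band, diameter 60 mm, height 60 mm; origin: centre of its underside
- jar: bystander, loose: closed round white jar with a grey band, diameter 68 mm, height 75 mm; origin: centre of its underside

How it is judged:
On the way, in this order (a step that is already met when the one before it is completed fails the run):
1. the pot stands mouth down, at rest and released, on the dryer plate over the jets (angle between pot's own z axis and vertical above 3.05 rad and horizontal distance between pot and jets below 0.015 m and z of pot in the frame of jets between 0.057 and 0.067 m and linear speed of pot below 0.02 m/s and contact force between pot and the fingers below 0.1 N), for 0.2 s.
2. the pointer is held level with the clip, within 5 mm, for half a second (z of bar in the frame of clip between -0.005 and 0.005 m), for 0.5 s.
At the end, for the whole second after the job is handed in: The pot stands mouth down flat (within 5 degrees) on the dryer plate, its centre within 15 mm of the centre of the jets, released and at rest, and the T-bar has run back to within 5 mm of its rest (all of step 1 and value of joint pull below 0.005 m); the robot touches nothing.
It fails at once if the pot is dropped (falls freely faster than 0.7 m/s, a drop of about 25 mm) (linear speed of pot above 0.7 m/s and contact force between pot and the fingers below 0.05 N).
It fails at once if a bystander is moved more than 30 mm (distance of any of tin, jar from where it was at the start of the episode above 0.03 m).
It also fails if it takes over 72 s, if anything falls off the work surface, if the arm or the gripper's body presses on something with over 40 N, if the wrist force passes 120 N, or if a joint passes its speed limit or range.

### The arm

A 6-joint arm with a two-finger parallel gripper is mounted at the origin on the work surface. World frame = base frame: x ahead of the robot, y to its left, z up, the work surface at z = 0. Lengths are in m, angles in rad, forces in N, time in s.
With the tool pointing down it reaches from about 0.35 to 0.975 m from the base axis. Payload 4.9 kg.
Tool frame: the origin (TCP) lies between the finger pads; the fingertips stand 25 mm ahead of it and the grasp point (between the pads) lies 6 mm ahead of it; z points along the fingers, y is the line along which they close (so a half turn about z gives the same grasp; the last joint's range is limited). The gripper opens to 85 mm and grips with 20 to 120 N. Pads are 22 mm wide; open, the fingers measure 114 mm over their backs; the gripper's body (76 mm by 85 mm) begins 54 mm behind the grasp point. The pads swing forward as they close: fully open they stand 13 mm farther back than shut.
Start: joints at [-1.233, 0.053, 1.613, -0, 1.476, -0.119], TCP at [0.276, -0.561, 0.256] pointing down, gripper open.
Joint ranges: [-3.01, 3.01], [-1.01, 2.22], [0.06, 2.58], [-1.02, 4.17], [0.09, 2.62], [-3.14, 3.14]. Speed limits (rad/s): [2.57, 2.57, 3.14, 3.14, 3.14, 3.14].

### API

Orientations are given as a unit quaternion [x, y, z, w].
In Python, from rig import get_state, capture, workorder gives the robot as it stands.
- The arm moves only by the tool play_rows, never from a script. Its argument "series" is a list of rows, each a list of 3 entries, a list of its own where there are three numbers: the finger opening in m, from 0 to 0.0854, then the shift along the tool's x, y, z in m, then the turn, a rotation vector about the tool's x, y, z in degrees. In form: [[jaw, [tx, ty, tz], [wx, wy, wz]], ...]. A call has exactly 10 rows; each row is the pose to reach, as a shift and turn from the pose commanded when the call began, along the tool's axes at that moment; what a row does not reach only later rows make up. A row lasts 1/10 s, in which the tool goes at most 50 mm and 8.59 degrees, less where a joint would pass 70% of its speed; a pose out of reach is approached as far as the arm can. A call with a gripper value outside its range is refused whole. The fingers move at their own pace and stop on an object; "newtons" is the grip in N (left out, the last holds). Time passes only in rows, so rows that repeat a pose let the fingers close, or fill a call up. It gives the time, the measured TCP pose, the force, the opening and the grip force at its end, in the units of the state.
- get_state(): the state, without advancing time (a new reading comes with each control period).
- capture(name): name is "scene" or "top" or "wrist"; returns a dict with "image" (400x640x3 uint8, red, green, blue), "fx", "fy", "cx", "cy" (pixels), "position" and "orientation" of the camera in the world. Camera axes: x right, y down, z forward; pixel columns grow to the right and rows downward; lengths in m; the calibration is good to about 2 mm. A picture is of the moment at which its call begins. There is no depth.
- workorder.close_job(): hands the job in; it is judged then, once.
The state is a dict: "time_s": time; "qpos": joint angles; "dq": joint speeds; "joint_torque": joint torques, N m; "tool_pos": TCP position; "ee_rot": TCP orientation; "contact_force": force on the tool from outside, world axes, zero at the start; "wrist_torque": the same for the moment, N m; "width": finger opening in m; "grip_force": force on a finger pad.
Only numpy, scipy, OpenCV 4.12 (cv2) and the standard library are available. Lean on these libraries where they do the work, as an engineer would, in place of code of your own. Each camera call takes 0.05 s, during which the arm holds its last target. There are 200 camera calls.

## Working session

There is one attempt and no reset: what is moved stays moved. The work goes in short steps, Python scripts to look and compute and a tool call to move; the robot and the scene stay as the last step left them, time stands still between calls to the robot, and variables do not carry over. Pictures are saved under pics/ and viewed, at most 10 in all, crops included, and the job is handed in when it is done.

Besides the shell and the picture viewer there is one more tool, called after "Request:" as name(argument=value, ...), one argument or row to a line, values as JSON. play_rows: Moves the arm, as the interface text tells. Its arguments: {"type":"object","properties":{"series":{"type":"array","items":{"type":"array"}},"newtons":{"type":"number"}},"required":["series"]}

```bash
mkdir -p pics; ls
python3 - <<'E'
from rig import get_state,capture
import cv2,pickle
print(get_state())
for n in("scene","top"):
    c=capture(n);pickle.dump(c,open(f"{n}.pkl","wb"))
    cv2.imwrite(f"pics/{n}0.png",c["image"][:,:,::-1])
    print(n,{k:v for k,v in c.items() if k!="image"})
E
```

```text
pics
{'time_s': 0.0, 'qpos': array([-1.23298067e+00,  5.33273519e-02,  1.61431784e+00,  2.01141741e-05,
        1.47601475e+00, -1.19016265e-01]), 'dq': array([-1.24399409e-03, -7.09938529e-04,  5.29186720e-04, -8.30705490e-05,
       -5.08759434e-04,  9.04474693e-04]), 'joint_torque': array([ 1.39732951e-03, -3.93679655e+01, -3.70176530e+01, -2.54661904e-05,
        7.12899680e-03,  6.93886079e-06]), 'tool_pos': array([ 0.27549246, -0.56035496,  0.25506703]), 'ee_rot': array([ 9.74025996e-01,  2.26433856e-01, -1.02903604e-04, -1.02855590e-03]), 'contact_force': array([-0.03179282,  0.07745891,  0.28474126]), 'wrist_torque': array([ 0.00174045, -0.0442618 , -0.01150297]), 'grip_force': 0.0, 'width': 0.08530198686694271}
scene {'fx': 390.4302894847313, 'fy': 390.4302894847313, 'cx': 325.8202975712239, 'cy': 202.01327530594023, 'position': array([1.11081119, 0.00262716, 0.72319177]), 'orientation': array([ 0.64978609,  0.67256187, -0.25472997, -0.24607157])}
top {'fx': 479.7041704496465, 'fy': 479.7041704496465, 'cx': 317.63552886385895, 'cy': 200.58710848400005, 'position': array([ 5.00945682e-01, -1.16085731e-03,  1.27148225e+00]), 'orientation': array([-0.70063428,  0.7117787 , -0.04243563,  0.02611318])}
```

View pics/top0.png

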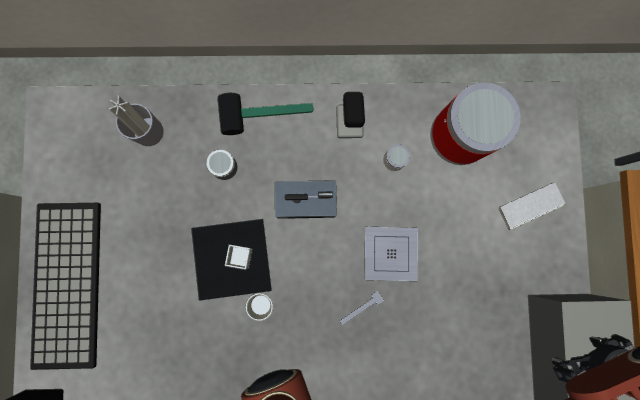

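View pics/scene0.png

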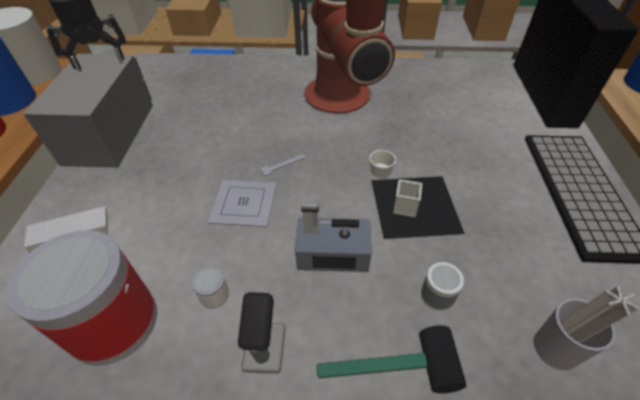

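The top view shows the pot at about (238,257) on the mat, the jets at (391,254) and the timer at (306,198). The jar and tin are at (221,164) and (397,157), further out than those. I'll enlarge both views.

```bash
cat > h.py <<'E'
import numpy as np,cv2,pickle
from scipy.spatial.transform import Rotation as R
def toworld(c,u,v,z):
    d=R.from_quat(c["orientation"]).apply([(u-c["cx"])/c["fx"],(v-c["cy"])/c["fy"],1])
    p=np.array(c["position"]);return p+d*(z-p[2])/d[2]
def topix(c,P):
    q=R.from_quat(c["orientation"]).inv().apply(np.array(P)-c["position"])
    q=np.atleast_2d(q);return np.c_[q[:,0]/q[:,2]*c["fx"]+c["cx"],q[:,1]/q[:,2]*c["fy"]+c["cy"]]
E
python3 - <<'E'
import cv2
a=cv2.imread("pics/top0.png")[170:310,185:425];cv2.imwrite("pics/t1.png",cv2.resize(a,None,fx=3.333,fy=3.333,interpolation=cv2.INTER_CUBIC))
a=cv2.imread("pics/scene0.png")[170:280,285:445];cv2.imwrite("pics/s1.png",cv2.resize(a,None,fx=5,fy=5,interpolation=cv2.INTER_CUBIC))
E
```

```text
(no output)
```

View pics/t1.png

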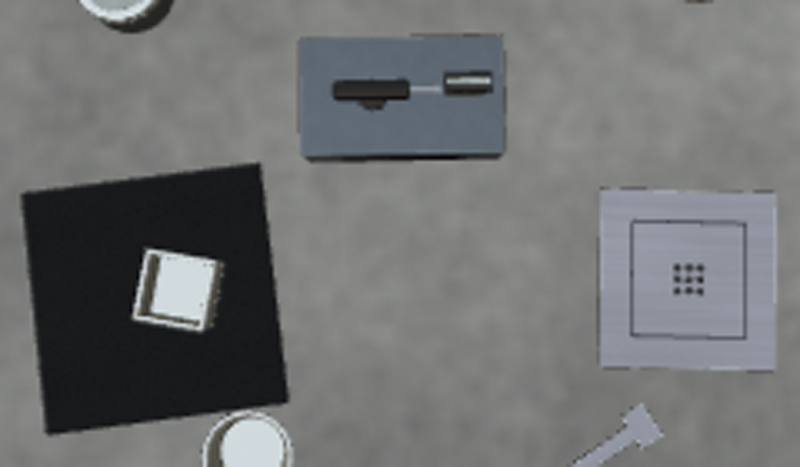

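View pics/s1.png

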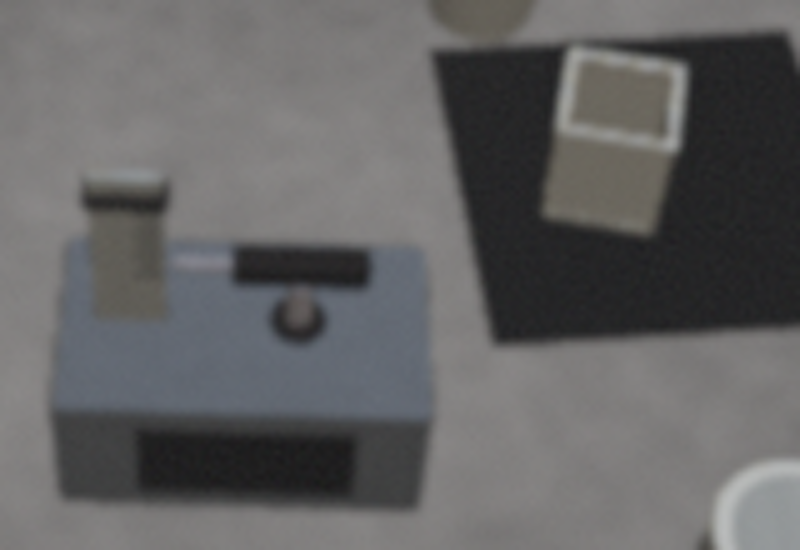

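The pot's rim corners in the top crop are at about (147,248), (222,262), (207,332) and (133,320). The jets are at (689,279) and the T-bar spans (333..409, 90). The clip is the dark band near the top of the scale plate, at about (125,198) in the scene crop.

Run:
```python
from h import *
np.set_printoptions(precision=4,suppress=True)
c=pickle.load(open("top.pkl","rb"));s=pickle.load(open("scene.pkl","rb"))
t=lambda u,v,z:toworld(c,185+(u+.5)/3.333-.5,170+(v+.5)/3.333-.5,z)
S=lambda u,v,z:toworld(s,285+u/5,170+v/5,z)
P=np.array([t(*q,.065) for q in((147,248),(222,262),(207,332),(133,320))]);print("pot",P[:,:2].tolist(),P.mean(0))
P2=np.array([S(*q,.065) for q in((572,45),(688,65),(676,152),(556,135))]);print("pot scene",P2.mean(0),P2[:,:2].tolist())
for n,Q in(("pot",P),("potS",P2)):
  r=cv2.minAreaRect((Q[:,:2]*1000).astype(np.float32));print(n,r)
print("jets",t(689,279,.008))
J=np.array([t(*q,.008) for q in((600,188),(776,192),(776,371),(600,366))]);print(J.mean(0),cv2.minAreaRect((J[:,:2]*1000).astype(np.float32)))
print("bar",t(333,90,.119),t(409,89,.119))
H=np.array([t(*q,.075) for q in((300,38),(503,36),(503,153),(303,157))]);print(H,cv2.minAreaRect((H[:,:2]*1000).astype(np.float32)))
for n,u,v,z in(("jar",221,163,.075),("tin",397,156,.06),("bowl",259,307,.05)):print(n,toworld(c,u,v,z))
# clip heights
b=t(371,90,.119);yc=b[1]-.069
for v in(172,182,197,212): 
  # find z where ray hits x plane = scale front
  d=R.from_quat(s["orientation"]).apply([(285+125/5-s["cx"])/s["fx"],(170+v/5-s["cy"])/s["fy"],1]);k=(b[0]+.007+.01-s["position"][0])/d[0];print(v,s["position"]+k*d)
```

```text
pot [[0.5124114644637329, 0.1936059676412773], [0.5010345017723331, 0.13766042520052454], [0.449290298421774, 0.14899024764915647], [0.45913559220055006, 0.20394234720952215]] [0.4805 0.171  0.065 ]
pot scene [0.4843 0.175  0.065 ] [[0.450233215509104, 0.1546149886690857], [0.4616520143723992, 0.20794311884024552], [0.5169374340635527, 0.19541814788891174], [0.5083977309840308, 0.14212454852961456]]
pot ((480.1336364746094, 171.0403289794922), (57.090606689453125, 54.26710891723633), 78.50524139404297)
potS ((485.02490234375, 175.03382873535156), (54.53692626953125, 59.52285385131836), 77.88017272949219)
jets [ 0.4815 -0.2229  0.008 ]
[ 0.4817 -0.2221  0.008 ] ((481.4288635253906, -221.75616455078125), (140.01406860351562, 140.65049743652344), 87.87126922607422)
bar [0.6236 0.0509 0.119 ] [ 0.6235 -0.0041  0.119 ]
[[ 0.668   0.0773  0.075 ]
 [ 0.6674 -0.0758  0.075 ]
 [ 0.5789 -0.074   0.075 ]
 [ 0.5782  0.0758  0.075 ]] ((622.8185424804688, 0.9162368774414062), (153.15614318847656, 89.83008575439453), 89.7813949584961)
jar [0.7157 0.2116 0.075 ]
tin [ 0.7308 -0.2362  0.06  ]
bowl [0.3547 0.1206 0.05  ]
172 [ 0.6402 -0.0427  0.1829]
182 [ 0.6402 -0.0429  0.1773]
197 [ 0.6402 -0.0431  0.1687]
212 [ 0.6402 -0.0434  0.16  ]
```

Request:
play_rows(
  series=[
    [0.085,[0.03,-0.033,0],[0,0,0]],
    [0.085,[0.06,-0.067,0],[0,0,0]],
    [0.085,[0.09,-0.1,0],[0,0,0]],
    [0.085,[0.12,-0.134,0],[0,0,0]],
    [0.085,[0.15,-0.167,0],[0,0,0]],
    [0.085,[0.18,-0.2,0],[0,0,0]],
    [0.085,[0.21,-0.234,0],[0,0,0]],
    [0.085,[0.24,-0.267,0],[0,0,0]],
    [0.085,[0.27,-0.3,0],[0,0,0]],
    [0.085,[0.28,-0.312,0],[0,0,0]],
  ],
)

```text
time_s: 1.1
tool_pos: [0.3896, -0.1542, 0.2559]
ee_rot: [0.974, 0.228, 0.0, -0.0]
contact_force: [-0.1, -0.8, -1.0]
width: 0.0851
grip_force: 0.0
```

Run:
```python
from rig import get_state
import pickle
s=get_state();L=[s];print(s["qpos"],s["tool_pos"],s["ee_rot"],s["time_s"]);pickle.dump(L,open("st.pkl","wb"))
```

```text
[-5.55559916e-01 -4.76693636e-01  2.06520910e+00  9.69413035e-04
  1.55350226e+00  5.54714302e-01] [ 0.38959882 -0.15423065  0.25587242] [ 9.73608648e-01  2.28223402e-01  1.92609494e-04 -4.92890991e-04] 1.1
```

Request:
play_rows(
  series=[
    [0.085,[0.03,-0.034,0],[0,0,5]],
    [0.085,[0.06,-0.068,0],[0,0,10]],
    [0.085,[0.09,-0.101,0],[0,0,15]],
    [0.085,[0.12,-0.134,0],[0,0,20]],
    [0.085,[0.15,-0.168,0],[0,0,25]],
    [0.085,[0.18,-0.2,0],[0,0,30]],
    [0.085,[0.205,-0.23,0],[0,0,35]],
    [0.085,[0.22,-0.245,0],[0,0,37]],
    [0.085,[0.225,-0.251,-0.02],[0,0,38]],
    [0.085,[0.225,-0.251,-0.02],[0,0,38]],
  ],
)

```text
time_s: 2.1
tool_pos: [0.4815, 0.1684, 0.2782]
ee_rot: [0.995, -0.102, 0.002, -0.001]
contact_force: [0.4, 0.1, -0.6]
width: 0.085
grip_force: 0.0
```

Run:
```python
from rig import get_state,capture
import pickle,cv2
s=get_state();L=pickle.load(open("st.pkl","rb"));L.append(s);print(s["qpos"],s["tool_pos"],s["ee_rot"],s["time_s"]);pickle.dump(L,open("st.pkl","wb"))
c=capture("wrist");pickle.dump(c,open("w1.pkl","wb"));cv2.imwrite("pics/w1.png",c["image"][:,:,::-1]);print(c["position"],c["orientation"],c["fx"])
```

```text
[ 1.90424585e-01 -2.41337047e-01  1.85101160e+00  9.41118772e-05
  1.52870089e+00  1.96542638e+00] [0.48145763 0.16839615 0.2782104 ] [ 9.94790560e-01 -1.01927187e-01  1.52670708e-03 -5.08897551e-04] 2.1
[0.56258156 0.15182183 0.39584549] [-0.62297119  0.76500129  0.12712385 -0.10256435] 288.3287573605175
```

View pics/w1.png

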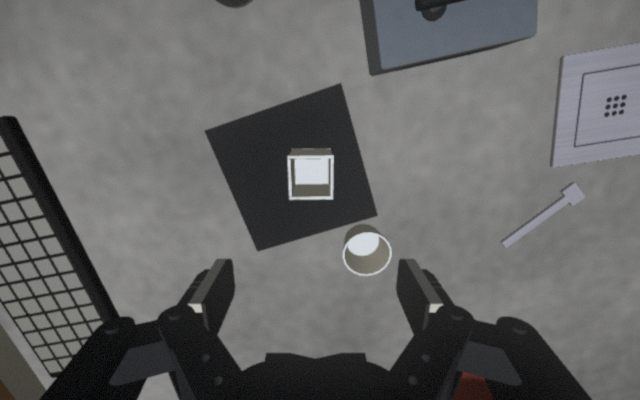

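The wrist view shows the pot square to the tool, with rim corners at about (289,154), (333,154), (334,199) and (289,199). A cup stands close by at (366,253). Next I get the pot pose and check reach with a fitted arm model.

Run:
```python
from h import *
np.set_printoptions(precision=4,suppress=True)
c=pickle.load(open("w1.pkl","rb"))
P=np.array([toworld(c,*q,.065) for q in((289,154),(333,154),(334,199),(289,199))]);print(P[:,:2],P.mean(0),cv2.minAreaRect((P[:,:2]*1000).astype(np.float32)))
print("cup",toworld(c,366,253,.05),"jets",toworld(c,616,105,.008))
L=pickle.load(open("st.pkl","rb"))
S=[([-1.23298,.053327,1.614318,0,1.476015,-.119],[.275492,-.560355,.255067])]+[(s["qpos"],s["tool_pos"]) for s in L]
# z = (d1-Lt)+L1 cos q2 + L2 cos q23 + e sin q23 ; rho = a + L1 sin q2 + L2 sin q23 - e cos q23
A=[];b=[]
for q,p in S:
    q=np.array(q);rho=np.cos(q[0])*p[0]+np.sin(q[0])*p[1];lat=-np.sin(q[0])*p[0]+np.cos(q[0])*p[1]
    q23=q[1]+q[2];print("rho",rho,"lat",lat,q23+q[4])
    A+=[[1,0,np.cos(q[1]),np.cos(q23)],[0,1,np.sin(q[1]),np.sin(q23)]];b+=[p[2],rho]
x=np.linalg.lstsq(np.array(A),np.array(b),rcond=None);print("d1-Lt,a,L1,L2",x[0],x[1],x[3])
```

```text
[[0.5154 0.1928]
 [0.5051 0.1433]
 [0.4515 0.1521]
 [0.4625 0.2053]] [0.4836 0.1734 0.065 ] ((483.5694580078125, 173.21646118164062), (54.359535217285156, 54.35194778442383), 78.32833862304688)
cup [0.3623 0.1238 0.05  ] jets [ 0.4836 -0.2224  0.008 ]
rho 0.6199897570969944 lat 0.07420423966196191 3.1436599999999997
rho 0.41234939493726025 lat 0.07444667868516458 3.1420177256586994
rho 0.5046281041076082 lat 0.07422393025452857 3.1383754480769235
d1-Lt,a,L1,L2 [-0.098   0.0159  0.4104  0.5857] [0.] [2.6003 2.2729 0.2661 0.0399]
```

Request:
play_rows(
  series=[
    [0.085,[0,-0.002,0.02],[0,5,0]],
    [0.085,[-0.001,-0.004,0.04],[0,10,0]],
    [0.085,[-0.002,-0.005,0.06],[0,15,0]],
    [0.085,[-0.002,-0.005,0.08],[0,20,0]],
    [0.085,[-0.002,-0.005,0.1],[0,25,0]],
    [0.085,[-0.002,-0.005,0.12],[0,30,0]],
    [0.085,[-0.002,-0.005,0.13],[0,33,0]],
    [0.085,[-0.002,-0.005,0.135],[0,35,0]],
    [0.085,[-0.002,-0.005,0.135],[0,35,0]],
    [0.085,[-0.002,-0.005,0.135],[0,35,0]],
  ],
)

```text
time_s: 3.15
tool_pos: [0.4793, 0.1718, 0.1408]
ee_rot: [0.949, -0.098, 0.299, 0.031]
contact_force: [-0.2, 0.1, 0.5]
width: 0.085
grip_force: 0.0
```

Run:
```python
from rig import get_state
from h import *
np.set_printoptions(precision=4,suppress=True)
s=get_state();print(s["qpos"],s["tool_pos"]);M=R.from_quat(s["ee_rot"]).as_matrix();print(M)
zt=M[:,2];T=np.array([.4836,.1732,.037])-.006*zt
print("target",T,"delta tool",M.T@(T-s["tool_pos"]))
q=s["qpos"];w=s["tool_pos"]
# wrist height predicted w/o Lt: d1-Lt + ...
print((.098*-1+.4104*np.cos(q[1])+.5857*np.cos(q[1]+q[2]))-w[2], "=-Lt(1-cos)", 1-np.cos(np.radians(35)))
```

```text
[ 0.3499 -0.3936  2.2837 -0.451   0.7688  2.3773] [0.4793 0.1718 0.1408]
[[ 0.8024 -0.2054  0.5604]
 [-0.1681 -0.9787 -0.1181]
 [ 0.5727  0.0006 -0.8198]]
target [0.4802 0.1739 0.0419] delta tool [-0.0563 -0.0023  0.0813]
-0.04368699230313197 =-Lt(1-cos) 0.1808479557110082
```

Request:
play_rows(
  series=[
    [0.085,[-0.014,-0.001,0.02],[0,0,0]],
    [0.085,[-0.028,-0.002,0.04],[0,0,0]],
    [0.085,[-0.042,-0.002,0.061],[0,0,0]],
    [0.085,[-0.052,-0.002,0.076],[0,0,0]],
    [0.085,[-0.056,-0.002,0.081],[0,0,0]],
    [0.085,[-0.056,-0.002,0.081],[0,0,0]],
    [0.04,[-0.056,-0.002,0.081],[0,0,0]],
    [0.04,[-0.056,-0.002,0.081],[0,0,0]],
    [0.04,[-0.056,-0.002,0.081],[0,0,0]],
    [0.04,[-0.056,-0.002,0.081],[0,0,0]],
  ],
  newtons=40,
)

```text
time_s: 4.15
tool_pos: [0.4818, 0.1747, 0.0446]
ee_rot: [0.948, -0.098, 0.301, 0.03]
contact_force: [-2.1, -0.4, 5.9]
width: 0.0518
grip_force: 38.6
```

```bash
cat >> h.py <<'E'
def tool(psi,tau):
    p=np.radians(psi);M=np.array([[np.cos(p),np.sin(p),0],[np.sin(p),-np.cos(p),0],[0,0,-1]])
    return M@R.from_euler("y",tau,degrees=True).as_matrix()
def rel(G,psi,tau,pos=None,rot=None,n=None):
    from rig import get_state
    s=get_state();M=R.from_quat(s["ee_rot"]).as_matrix() if rot is None else rot
    p=s["tool_pos"] if pos is None else pos
    N=tool(psi,tau);T=np.array(G)-.006*N[:,2]
    v=R.from_matrix(M.T@N).as_rotvec(degrees=True);d=M.T@(T-p)
    print(G,psi,tau,"shift",np.round(d,4),"rv",np.round(v,2),"ang",round(np.linalg.norm(v),1));return T,N
E
python3 - <<'E'
from h import *
from rig import get_state
s=get_state();M=R.from_quat(s["ee_rot"]).as_matrix();print(s["tool_pos"]+.006*M[:,2])
for a in(((.478,.173,.10),-11.7,35),((.472,.174,.13),-3,0),((.472,.174,.13),6,-35),((.472,.174,.13),13.5,-55)):
    rel(*a)
E
```

```text
[0.48517885 0.17402058 0.03967243]
(0.478, 0.173, 0.1) -11.7 35 shift [ 0.0292  0.0024 -0.0532] rv [-0.01 -0.16 -0.12] ang 0.2
(0.472, 0.174, 0.13) -3 0 shift [ 0.0449  0.0026 -0.0802] rv [  2.63 -35.1   -8.54] ang 36.2
(0.472, 0.174, 0.13) 6 -35 shift [ 0.047   0.0015 -0.0774] rv [-5.000e-02 -6.958e+01 -1.895e+01] ang 72.1
(0.472, 0.174, 0.13) 13.5 -55 shift [ 0.0471  0.0005 -0.0755] rv [ -4.91 -88.58 -27.63] ang 92.9
```

Request:
play_rows(
  series=[
    [0.04,[0.014,0.001,-0.026],[0,0,0]],
    [0.04,[0.029,0.002,-0.053],[0,-4,-1]],
    [0.04,[0.037,0.002,-0.066],[0.6,-12,-3]],
    [0.04,[0.045,0.0025,-0.08],[1.2,-19,-4.7]],
    [0.04,[0.045,0.0025,-0.08],[1.8,-27,-6.5]],
    [0.04,[0.045,0.0025,-0.08],[2.6,-35,-8.5]],
    [0.04,[0.045,0.002,-0.08],[2,-43,-11]],
    [0.04,[0.046,0.002,-0.079],[1.3,-51,-13.5]],
    [0.04,[0.046,0.002,-0.078],[0.6,-59,-16]],
    [0.04,[0.047,0.0015,-0.077],[0,-67,-18.3]],
  ],
)

```text
time_s: 5.15
tool_pos: [0.4753, 0.1739, 0.1333]
ee_rot: [0.958, 0.045, -0.282, 0.016]
contact_force: [-0.6, -0.1, -1.2]
width: 0.0514
grip_force: 39.7
```

Run:
```python
from h import *
from rig import get_state
s=get_state();print(s["qpos"])
for a in(((.472,.174,.13),13.5,-55),((.472,.174,.05),13.5,-55),((.472,.174,.031),13.5,-55)):
    rel(*a)
```

```text
[0.1821774  0.23687186 1.69570993 0.04316756 1.78073254 1.6552225 ]
(0.472, 0.174, 0.13) 13.5 -55 shift [ 0.0012 -0.0011 -0.001 ] rv [ -5.36 -22.1   -6.02] ang 23.5
(0.472, 0.174, 0.05) 13.5 -55 shift [ 0.0446 -0.0015  0.0663] rv [ -5.36 -22.1   -6.02] ang 23.5
(0.472, 0.174, 0.031) 13.5 -55 shift [ 0.0549 -0.0016  0.0822] rv [ -5.36 -22.1   -6.02] ang 23.5
```

Request:
play_rows(
  series=[
    [0.04,[0.001,-0.001,-0.001],[-1.6,-6.6,-1.8]],
    [0.04,[0.001,-0.001,-0.001],[-3.2,-13.2,-3.6]],
    [0.04,[0.001,-0.001,-0.001],[-4.6,-19,-5.2]],
    [0.04,[0.012,-0.0013,0.016],[-5.36,-22.1,-6]],
    [0.04,[0.024,-0.0013,0.035],[-5.36,-22.1,-6]],
    [0.04,[0.036,-0.0014,0.053],[-5.36,-22.1,-6]],
    [0.04,[0.045,-0.0015,0.066],[-5.36,-22.1,-6]],
    [0.04,[0.05,-0.0016,0.074],[-5.36,-22.1,-6]],
    [0.04,[0.053,-0.0016,0.079],[-5.36,-22.1,-6]],
    [0.04,[0.053,-0.0016,0.079],[-5.36,-22.1,-6]],
  ],
)

```text
time_s: 6.15
tool_pos: [0.4767, 0.1751, 0.0376]
ee_rot: [0.882, 0.103, -0.457, 0.055]
contact_force: [0.6, 0.5, -0.4]
width: 0.0516
grip_force: 39.8
```

Run:
```python
from h import *
from rig import get_state
s=get_state();M=R.from_quat(s["ee_rot"]).as_matrix();print(s["tool_pos"]+.006*M[:,2],np.degrees(np.arcsin(M[2,0])))
rel((.472,.174,.030),13.5,-55)
from rig import capture
c=capture("scene");cv2.imwrite("pics/s2.png",cv2.resize(c["image"][110:300,300:540,::-1],None,fx=3,fy=3,interpolation=cv2.INTER_CUBIC))
```

```text
[0.47188649 0.17396516 0.03410497] -54.78247850097403
(0.472, 0.174, 0.03) 13.5 -55 shift [ 0.0034 -0.      0.0023] rv [-0.01 -0.22 -0.12] ang 0.3
```

View pics/s2.png

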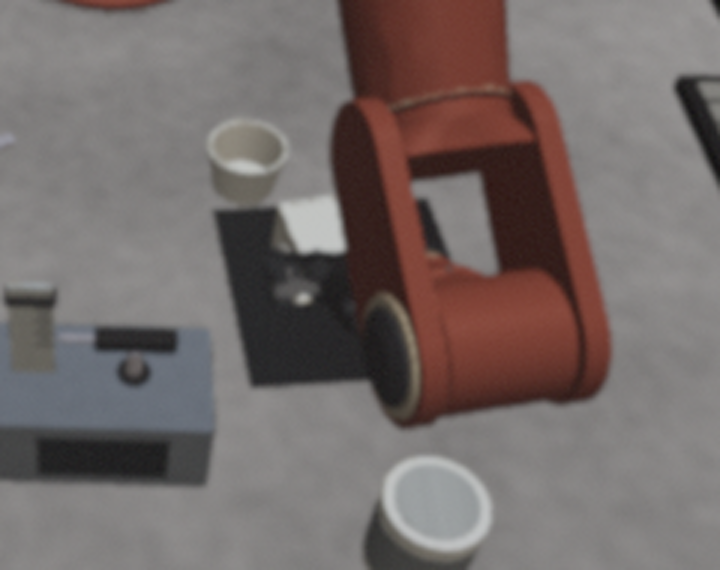

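The pot is gripped lying on its side just above the mat, with the mouth facing outward and nothing near it. I'll lower it, release and rise.

Request:
play_rows(
  series=[
    [0.04,[0.002,0,0.0014],[0,0,0]],
    [0.04,[0.004,0,0.0028],[0,0,0]],
    [0.04,[0.004,0,0.0028],[0,0,0]],
    [0.07,[0.004,0,0.0028],[0,0,0]],
    [0.085,[0.004,0,0.0028],[0,0,0]],
    [0.085,[0.004,0,0.0028],[0,0,0]],
    [0.085,[0.004,0,0.0028],[0,0,0]],
    [0.085,[-0.014,0,-0.01],[0,0,0]],
    [0.085,[-0.045,0,-0.032],[0,0,0]],
    [0.085,[-0.08,0,-0.056],[0,0,0]],
  ],
)

```text
time_s: 7.2
tool_pos: [0.4754, 0.175, 0.1355]
ee_rot: [0.881, 0.103, -0.458, 0.055]
contact_force: [1.0, 0.6, 0.2]
width: 0.085
grip_force: 0.0
```

Run:
```python
from h import *
from rig import get_state
for a in(((.47,.173,.14),13.5,-20),((.46,.173,.14),13.5,0),((.46,.173,.14),13.5,20),((.46,.173,.14),13.5,35)): rel(*a)
```

```text
(0.47, 0.173, 0.14) 13.5 -20 shift [-0.0104  0.0007 -0.0028] rv [ 3.000e-02  3.496e+01 -1.200e-01] ang 35.0
(0.46, 0.173, 0.14) 13.5 0 shift [-0.0174 -0.0016  0.0066] rv [ 5.000e-02  5.496e+01 -1.200e-01] ang 55.0
(0.46, 0.173, 0.14) 13.5 20 shift [-0.0183 -0.0016  0.0085] rv [ 7.000e-02  7.496e+01 -1.100e-01] ang 75.0
(0.46, 0.173, 0.14) 13.5 35 shift [-0.0185 -0.0016  0.01  ] rv [ 0.09 89.96 -0.1 ] ang 90.0
```

Request:
play_rows(
  series=[
    [0.085,[-0.005,0,-0.003],[0,8.5,0]],
    [0.085,[-0.018,0,-0.01],[0,17,0]],
    [0.085,[-0.03,0,-0.016],[0,25.5,0]],
    [0.085,[-0.04,0,-0.02],[0,34,0]],
    [0.085,[-0.05,0,-0.02],[0,42.5,0]],
    [0.085,[-0.055,-0.001,-0.02],[0,51,0]],
    [0.085,[-0.06,-0.001,-0.02],[0,59.5,0]],
    [0.085,[-0.06,-0.001,-0.02],[0,68,0]],
    [0.085,[-0.06,-0.001,-0.02],[0,75,0]],
    [0.085,[-0.06,-0.001,-0.02],[0,75,0]],
  ],
)

```text
time_s: 8.2
tool_pos: [0.4554, 0.1716, 0.194]
ee_rot: [0.978, 0.115, 0.174, -0.02]
contact_force: [-0.4, -0.2, -0.3]
width: 0.0853
grip_force: 0.0
```

Run:
```python
from h import *
from rig import capture,get_state
print(get_state()["qpos"])
c=capture("wrist");pickle.dump(c,open("w2.pkl","wb"));cv2.imwrite("pics/w2.png",c["image"][:,:,::-1])
```

```text
[ 0.20217333 -0.47873731  2.19568129  0.01092008  1.07367717  1.53458277]
```

View pics/w2.png

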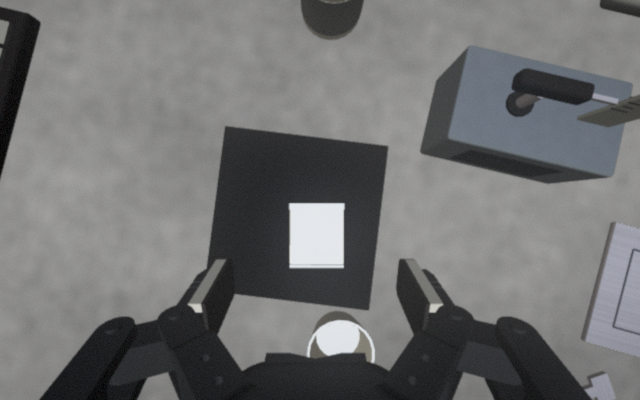

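The pot lies flat on its side and square to the tool. Its top face spans roughly (289,204) to (344,265), with the mouth facing outward.

Run:
```python
from h import *
np.set_printoptions(precision=4,suppress=True)
c=pickle.load(open("w2.pkl","rb"))
P=np.array([toworld(c,*q,.055) for q in((289,204),(344.5,204),(344.5,265),(289,265))]);print(P[:,:2],P.mean(0),cv2.minAreaRect((P[:,:2]*1000).astype(np.float32)))
m=P.mean(0);u=np.array([np.cos(np.radians(13.5)),np.sin(np.radians(13.5))])
G=m[:2]-u*.004
for z in(.13,.031):rel((G[0],G[1],z),13.5,33)
```

```text
[[0.4896 0.2062]
 [0.502  0.1541]
 [0.445  0.1406]
 [0.4327 0.1925]] [0.4673 0.1733 0.055 ] ((467.33331298828125, 173.33299255371094), (58.586917877197266, 53.51845932006836), 13.44327163696289)
(np.float64(0.4634474615580379), np.float64(0.17240405506371492), 0.13) 13.5 33 shift [-0.0175  0.0008  0.0576] rv [ 0.12 12.9  -0.02] ang 12.9
(np.float64(0.4634474615580379), np.float64(0.17240405506371492), 0.031) 13.5 33 shift [-0.0515  0.0007  0.1506] rv [ 0.12 12.9  -0.02] ang 12.9
```

Request:
play_rows(
  series=[
    [0.085,[-0.008,0.0007,0.025],[0,6,0]],
    [0.085,[-0.0175,0.0007,0.056],[0,13,0]],
    [0.085,[-0.03,0.0007,0.09],[0,13,0]],
    [0.085,[-0.041,0.0007,0.122],[0,13,0]],
    [0.085,[-0.049,0.0007,0.143],[0,13,0]],
    [0.085,[-0.051,0.0007,0.149],[0,13,0]],
    [0.085,[-0.051,0.0007,0.149],[0,13,0]],
    [0.04,[-0.051,0.0007,0.149],[0,13,0]],
    [0.04,[-0.051,0.0007,0.149],[0,13,0]],
    [0.04,[-0.051,0.0007,0.149],[0,13,0]],
  ],
  newtons=40,
)

```text
time_s: 9.25
tool_pos: [0.4636, 0.1723, 0.0407]
ee_rot: [0.951, 0.112, 0.286, -0.033]
contact_force: [-0.2, 0.5, 2.4]
width: 0.0515
grip_force: 42.1
```

Run:
```python
from h import *
np.set_printoptions(precision=4,suppress=True)
from rig import get_state
s=get_state();M=R.from_quat(s["ee_rot"]).as_matrix();print(s["qpos"],s["tool_pos"]+.006*M[:,2],np.degrees(np.arcsin(M[2,0])),s["width"])
J=(.4825,-.2226)
for a in(((.46,.17,.16),13.5,33),((.44,.02,.2),-10,0),((.47,-.17,.2),-24,-30),((.482,-.2226,.15),-24,-57)): rel(*a)
```

```text
[ 0.1946 -0.3089  2.4103  0.0462  0.457   1.4953] [0.4668 0.1731 0.0357] 33.45397658050079 0.051532156641502215
(0.46, 0.17, 0.16) 13.5 33 shift [ 0.0624  0.0016 -0.1078] rv [ 0.13 -0.45 -0.01] ang 0.5
(0.44, 0.02, 0.2) -10 0 shift [ 0.0423  0.1429 -0.1699] rv [ -6.74 -33.    22.78] ang 40.7
(0.47, -0.17, 0.2) -24 -30 shift [ 0.0312  0.3365 -0.1758] rv [ -1.08 -61.12  39.33] ang 72.7
(0.482, -0.2226, 0.15) -24 -57 shift [ 0.0034  0.3916 -0.1318] rv [  8.57 -86.96  40.58] ang 96.3
```

Request:
play_rows(
  series=[
    [0.04,[0.02,0.0005,-0.035],[0,0,0]],
    [0.04,[0.042,0.001,-0.072],[0,0,0]],
    [0.04,[0.06,0.01,-0.108],[-1.2,-6,4]],
    [0.04,[0.055,0.04,-0.125],[-2.5,-13,9]],
    [0.04,[0.05,0.075,-0.14],[-4,-20,14]],
    [0.04,[0.046,0.11,-0.156],[-5.4,-26.5,18.5]],
    [0.04,[0.0423,0.143,-0.17],[-6.7,-33,22.8]],
    [0.04,[0.04,0.18,-0.172],[-5.6,-40,26.5]],
    [0.04,[0.038,0.22,-0.174],[-4.5,-47,30.5]],
    [0.04,[0.036,0.25,-0.175],[-3.5,-51,33]],
  ],
)

```text
time_s: 10.25
tool_pos: [0.4572, -0.0887, 0.2062]
ee_rot: [0.973, -0.161, -0.165, -0.031]
contact_force: [0.9, -0.5, -0.0]
width: 0.0516
grip_force: 42.2
```

Run:
```python
from h import *
u=np.array([np.cos(np.radians(-24)),np.sin(np.radians(-24))]);g=np.array([.4825,-.2226])+.0067*u;print(g)
for z in(.15,.06): rel((g[0],g[1],z),-24,-56.5)
```

```text
[ 0.48862075 -0.22532514]
(np.float64(0.4886207545662054), np.float64(-0.22532513550860786), 0.15) -24 -56.5 shift [0.0916 0.12   0.023 ] rv [  2.9  -37.13   4.43] ang 37.5
(np.float64(0.4886207545662054), np.float64(-0.22532513550860786), 0.06) -24 -56.5 shift [0.1213 0.1207 0.1079] rv [  2.9  -37.13   4.43] ang 37.5
```

Request:
play_rows(
  series=[
    [0.04,[0.018,0.024,0.004],[0.6,-7.5,0.9]],
    [0.04,[0.037,0.048,0.009],[1.2,-15,1.8]],
    [0.04,[0.055,0.072,0.014],[1.8,-22.5,2.7]],
    [0.04,[0.073,0.096,0.018],[2.4,-30,3.6]],
    [0.04,[0.092,0.12,0.023],[2.9,-37.1,4.4]],
    [0.04,[0.1,0.12,0.047],[2.9,-37.1,4.4]],
    [0.04,[0.108,0.12,0.07],[2.9,-37.1,4.4]],
    [0.04,[0.115,0.1205,0.09],[2.9,-37.1,4.4]],
    [0.04,[0.121,0.1207,0.106],[2.9,-37.1,4.4]],
    [0.04,[0.121,0.1207,0.106],[2.9,-37.1,4.4]],
  ],
)

```text
time_s: 11.25
tool_pos: [0.4918, -0.2241, 0.0621]
ee_rot: [0.862, -0.181, -0.464, -0.098]
contact_force: [-0.6, 0.9, -0.1]
width: 0.0518
grip_force: 42.3
```

Run:
```python
from h import *
np.set_printoptions(precision=4,suppress=True)
from rig import get_state,capture
s=get_state();M=R.from_quat(s["ee_rot"]).as_matrix();print(s["qpos"],s["tool_pos"]+.006*M[:,2],np.degrees(np.arcsin(M[2,0])))
for z in(.06,.042,.038,.036): rel((.48862,-.22532,z),-24,-56.5)
c=capture("top");a=c["image"][200:310,320:460,::-1];s=capture("scene")["image"][130:240,180:320,::-1]
cv2.imwrite("pics/p1.png",cv2.resize(np.hstack([a,s]),None,fx=2.85,fy=2.85,interpolation=cv2.INTER_CUBIC))
```

```text
[-0.5229  0.6519  1.4156 -0.1012  2.0574  1.463 ] [ 0.4872 -0.2221  0.0588] -56.616809579835845
(0.48862, -0.22532, 0.06) -24 -56.5 shift [ 0.0004  0.0024 -0.0028] rv [0.15 0.12 0.17] ang 0.3
(0.48862, -0.22532, 0.042) -24 -56.5 shift [0.0155 0.0024 0.0071] rv [0.15 0.12 0.17] ang 0.3
(0.48862, -0.22532, 0.038) -24 -56.5 shift [0.0188 0.0024 0.0093] rv [0.15 0.12 0.17] ang 0.3
(0.48862, -0.22532, 0.036) -24 -56.5 shift [0.0205 0.0024 0.0104] rv [0.15 0.12 0.17] ang 0.3
```

View pics/p1.png

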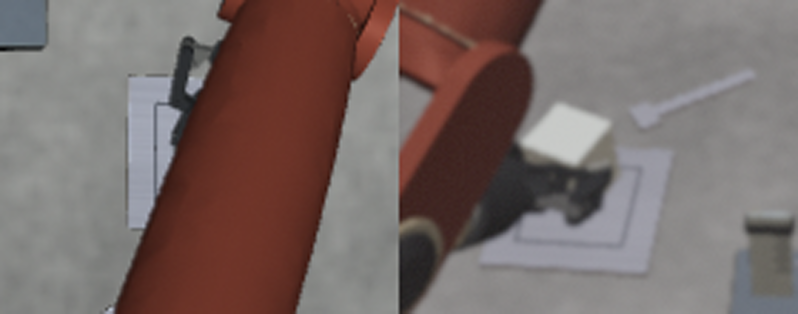

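The pot is mouth down above the plate. Its bottom face now shows in the scene half, with corners at about (560,102), (612,125), (577,165) and (525,143).

Run:
```python
from h import *
s=pickle.load(open("scene.pkl","rb"))
f=lambda u,v,z:toworld(s,(u-399)/2.85+180,v/2.85+130,z)
P=np.array([f(*q,.091) for q in((560,102),(612,125),(577,165),(525,143))]);print(P.mean(0),cv2.minAreaRect((P[:,:2]*1000).astype(np.float32)))
# reference: line square corners on plate in same view: visible right corners
s0=s;j=[toworld(s0,u,v,.008) for u,v in((221.0,181.5),(276,181.5),(268.5,224.5),(210,221))];print(np.mean(j,0))
```

```text
[ 0.48171917 -0.2171202   0.091     ] ((481.0088806152344, -217.47402954101562), (55.357177734375, 51.704891204833984), 63.65070343017578)
[ 0.48286384 -0.21954023  0.008     ]
```

Request:
play_rows(
  series=[
    [0.04,[0.006,0.001,0.002],[0,0,0]],
    [0.04,[0.011,0.002,0.004],[0,0,0]],
    [0.04,[0.0155,0.0024,0.007],[0,0,0]],
    [0.04,[0.017,0.0024,0.008],[0,0,0]],
    [0.04,[0.018,0.0024,0.0088],[0,0,0]],
    [0.04,[0.018,0.0024,0.0088],[0,0,0]],
    [0.04,[0.018,0.0024,0.0088],[0,0,0]],
    [0.04,[0.018,0.0024,0.0088],[0,0,0]],
    [0.04,[0.018,0.0024,0.0088],[0,0,0]],
    [0.04,[0.018,0.0024,0.0088],[0,0,0]],
  ],
)

```text
time_s: 12.35
tool_pos: [0.4944, -0.2282, 0.0444]
ee_rot: [0.862, -0.182, -0.462, -0.098]
contact_force: [-0.6, -1.3, -1.4]
width: 0.0516
grip_force: 42.3
```

Run:
```python
from h import *
from rig import get_state
s=get_state();M=R.from_quat(s["ee_rot"]).as_matrix();print(s["tool_pos"]+.006*M[:,2],M.T@[0,0,1])
for z in(.038,.036,.034): rel((.48862,-.22532,z),-24,-56.5)
```

```text
[ 0.48984785 -0.22614336  0.04106514] [-8.32967320e-01 -5.81816818e-04 -5.53321883e-01]
(0.48862, -0.22532, 0.038) -24 -56.5 shift [ 0.0018 -0.0002  0.0029] rv [ 0.15 -0.1   0.14] ang 0.2
(0.48862, -0.22532, 0.036) -24 -56.5 shift [ 0.0034 -0.0002  0.004 ] rv [ 0.15 -0.1   0.14] ang 0.2
(0.48862, -0.22532, 0.034) -24 -56.5 shift [ 0.0051 -0.0002  0.0051] rv [ 0.15 -0.1   0.14] ang 0.2
```

Request:
play_rows(
  series=[
    [0.04,[0.001,0,0.0012],[0,0,0]],
    [0.04,[0.0018,0,0.002],[0,0,0]],
    [0.04,[0.0026,0,0.0028],[0,0,0]],
    [0.04,[0.0034,0,0.0033],[0,0,0]],
    [0.04,[0.0034,0,0.0033],[0,0,0]],
    [0.04,[0.0034,0,0.0033],[0,0,0]],
    [0.04,[0.0034,0,0.0033],[0,0,0]],
    [0.04,[0.0034,0,0.0033],[0,0,0]],
    [0.04,[0.0034,0,0.0033],[0,0,0]],
    [0.04,[0.0034,0,0.0033],[0,0,0]],
  ],
)

```text
time_s: 13.35
tool_pos: [0.4941, -0.2281, 0.0428]
ee_rot: [0.862, -0.181, -0.463, -0.098]
contact_force: [-0.1, -0.1, 11.1]
width: 0.0516
grip_force: 42.9
```

Contact with the plate, at 11 N. I'll release and rise straight up.

Request:
play_rows(
  series=[
    [0.04,[-0.0005,0,-0.0005],[0,0,0]],
    [0.06,[-0.0005,0,-0.0005],[0,0,0]],
    [0.085,[-0.0005,0,-0.0005],[0,0,0]],
    [0.085,[-0.0005,0,-0.0005],[0,0,0]],
    [0.085,[-0.0005,0,-0.0005],[0,0,0]],
    [0.085,[-0.008,0,-0.005],[0,0,0]],
    [0.085,[-0.03,0,-0.02],[0,0,0]],
    [0.085,[-0.065,0,-0.043],[0,0,0]],
    [0.085,[-0.105,0,-0.07],[0,0,0]],
    [0.085,[-0.14,0,-0.093],[0,0,0]],
  ],
)

```text
time_s: 14.35
tool_pos: [0.4936, -0.2279, 0.2105]
ee_rot: [0.863, -0.182, -0.462, -0.098]
contact_force: [-0.5, 0.1, 0.2]
width: 0.0849
grip_force: 0.0
```

Run:
```python
from h import *
from rig import get_state
B=(.6235,.0235)
# bar pinch: closing axis world x -> tool y along +-x ; psi=+-90 ; tool y=(sin psi,-cos psi)
for a in(((.50,-.16,.25),-40,-20),((.52,-.1,.28),-90,0),((.52,-.1,.28),-60,0),((.6235,.0235,.26),-90,0),((.6235,.0235,.26),90,0)): rel(*a)
print(get_state()["qpos"])
```

```text
(0.5, -0.16, 0.25) -40 -20 shift [-0.0484 -0.0642 -0.0087] rv [10.17 36.13 12.96] ang 39.7
(0.52, -0.1, 0.28) -90 0 shift [-0.078  -0.1277 -0.019 ] rv [32.42 49.77 60.55] ang 84.8
(0.52, -0.1, 0.28) -60 0 shift [-0.078  -0.1277 -0.019 ] rv [17.77 54.43 33.2 ] ang 66.2
(0.6235, 0.0235, 0.26) -90 0 shift [-0.0365 -0.2825 -0.0452] rv [32.42 49.77 60.55] ang 84.8
(0.6235, 0.0235, 0.26) 90 0 shift [-0.0365 -0.2825 -0.0452] rv [ -55.29   36.01 -103.15] ang 122.4
[-0.52620156  0.47415571  1.38627396 -0.11915458  2.25864704  1.4330812 ]
```

Request:
play_rows(
  series=[
    [0.085,[-0.02,-0.01,-0.01],[0,8,0]],
    [0.085,[-0.04,-0.03,-0.02],[0,16,0]],
    [0.085,[-0.055,-0.05,-0.02],[0,24,0]],
    [0.085,[-0.065,-0.07,-0.02],[0,32,0]],
    [0.085,[-0.075,-0.09,-0.02],[0,40,0]],
    [0.085,[-0.078,-0.11,-0.019],[0,48,0]],
    [0.085,[-0.078,-0.128,-0.019],[0,56,0]],
    [0.085,[-0.078,-0.128,-0.019],[0,56.5,0]],
    [0.085,[-0.078,-0.128,-0.019],[0,56.5,0]],
    [0.085,[-0.078,-0.128,-0.019],[0,56.5,0]],
  ],
)

```text
time_s: 15.35
tool_pos: [0.5202, -0.1005, 0.2831]
ee_rot: [0.978, -0.207, -0.0, -0.0]
contact_force: [-0.2, -0.0, -0.1]
width: 0.085
grip_force: 0.0
```

Run:
```python
from h import *
from rig import get_state,capture
for a in(((.6235,.0235,.25),80,0),((.6235,.0235,.25),90,0)): rel(*a)
print(get_state()["qpos"])
c=capture("wrist");pickle.dump(c,open("w3.pkl","wb"));t=capture("top");pickle.dump(t,open("t3.pkl","wb"))
cv2.imwrite("pics/p2.png",np.hstack([cv2.resize(c["image"],(480,300)),cv2.resize(t["image"][190:320,340:460],(300,325))[:300]])[:,:,::-1])
```

```text
(0.6235, 0.0235, 0.25) 80 0 shift [ 0.0444 -0.1552  0.0271] rv [-2.0000e-02  1.0000e-02 -1.0384e+02] ang 103.8
(0.6235, 0.0235, 0.25) 90 0 shift [ 0.0444 -0.1552  0.0271] rv [-3.0000e-02  1.0000e-02 -1.1384e+02] ang 113.8
[-3.31437561e-01 -1.91377817e-01  1.80046393e+00  1.11293726e-04
  1.53289130e+00  1.65539498e+00]
```

View pics/p2.png

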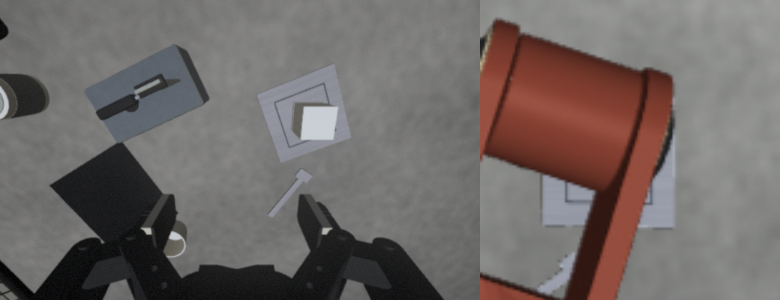

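The pot stands mouth down inside the line square. Its top face in the wrist half spans roughly (302,105), (339,107), (334,140) and (301,138). I'll check it numerically while moving on.

Run:
```python
from h import *
c=pickle.load(open("w3.pkl","rb"))
print(np.mean([toworld(c,u/.75,v/.75,.070) for u,v in((302,105),(339,107),(334,140),(302,138))],0))
P=[toworld(c,u/.75,v/.75,.008) for u,v in((258,95),(334,65),(351,137),(283,162))];print(np.mean(P,0))
```

```text
[ 0.48318227 -0.22391835  0.07      ]
[ 0.4822507  -0.22251196  0.008     ]
```

Request:
play_rows(
  series=[
    [0.085,[0.004,-0.015,0.002],[0,0,-8.5]],
    [0.085,[0.009,-0.03,0.004],[0,0,-17]],
    [0.085,[0.013,-0.047,0.006],[0,0,-25.5]],
    [0.085,[0.018,-0.062,0.008],[0,0,-34]],
    [0.085,[0.022,-0.078,0.01],[0,0,-42.5]],
    [0.085,[0.027,-0.093,0.012],[0,0,-51]],
    [0.085,[0.031,-0.109,0.014],[0,0,-59.5]],
    [0.085,[0.036,-0.124,0.016],[0,0,-68]],
    [0.085,[0.04,-0.14,0.018],[0,0,-76.5]],
    [0.085,[0.0444,-0.155,0.02],[0,0,-85]],
  ],
)

```text
time_s: 16.45
tool_pos: [0.6243, 0.0237, 0.2623]
ee_rot: [0.859, 0.511, -0.0, -0.0]
contact_force: [0.0, 0.8, 0.6]
width: 0.0852
grip_force: 0.0
```

Run:
```python
from h import *
from rig import get_state,capture
rel((.6235,.0235,.23),90,0)
c=capture("wrist");pickle.dump(c,open("w4.pkl","wb"));t=capture("top");pickle.dump(t,open("t4.pkl","wb"));pickle.dump(capture("scene"),open("s4.pkl","wb"))
cv2.imwrite("pics/w4.png",np.hstack([cv2.resize(c["image"],(480,300)),cv2.resize(t["image"][190:320,340:460],(300,325))[:300]])[:,:,::-1])
```

```text
(0.6235, 0.0235, 0.23) 90 0 shift [-0.0006 -0.0005  0.0263] rv [-4.000e-02  1.000e-02 -2.851e+01] ang 28.5
```

View pics/w4.png

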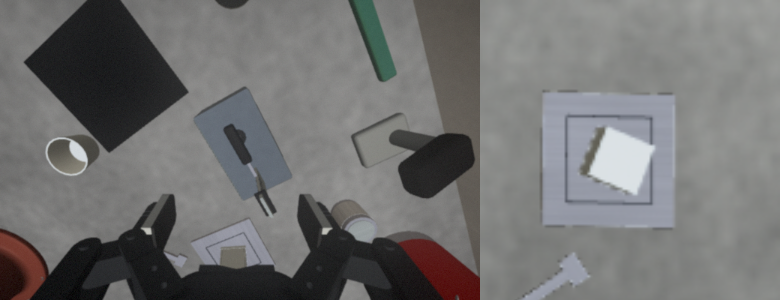

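The pot is centred within about 2 mm. Next I get the clip height from a fit of the scale and clip in the stored scene image.

Run:
```python
from h import *
np.set_printoptions(precision=4,suppress=True,linewidth=200)
c=pickle.load(open("top.pkl","rb"));s=pickle.load(open("scene.pkl","rb"))
t=lambda u,v,z:toworld(c,185+(u+.5)/3.333-.5,170+(v+.5)/3.333-.5,z)
print("plate top",t(468,82,.165),"clip ends",t(443,82,.148),t(493,82,.148),t(468,70,.148),t(468,95,.148))
print("plate foot scene",toworld(s,285+130/5,170+318/5,.075))
g=s["image"].mean(2);print("col309-311 rows200-238",[(r,int(g[r,308:313].mean())) for r in range(200,238)])
print("bar col 345",[(r,int(g[r,340:350].mean())) for r in range(214,234)])
x=.6285;y=-.0455
for n,P in(("plate top back/front",[(x-.002,y,.165),(x+.002,y,.165)]),("foot",[(x+.002,y,.075)]),("bar tb/tf/bf",[(.6165,.0235,.119),(.6305,.0235,.119),(.6305,.0235,.105)])):print(n,topix(s,P))
for h in(.134,.139,.144,.149,.154):print(h,"topback(at plate)",topix(s,[(x+.002,y,h+.0025),(x+.007,y,h+.0025),(x+.007,y,h-.0025)]))
```

```text
plate top [ 0.6229 -0.0451  0.165 ] clip ends [ 0.6251 -0.0281  0.148 ] [ 0.6245 -0.0635  0.148 ] [ 0.6333 -0.046   0.148 ] [ 0.6156 -0.0457  0.148 ]
plate foot scene [ 0.6262 -0.0448  0.075 ]
col309-311 rows200-238 [(200, 131), (201, 129), (202, 129), (203, 133), (204, 140), (205, 137), (206, 119), (207, 96), (208, 78), (209, 58), (210, 44), (211, 49), (212, 68), (213, 83), (214, 90), (215, 90), (216, 89), (217, 88), (218, 89), (219, 89), (220, 88), (221, 89), (222, 89), (223, 90), (224, 89), (225, 89), (226, 90), (227, 90), (228, 91), (229, 91), (230, 91), (231, 91), (232, 92), (233, 96), (234, 101), (235, 104), (236, 105), (237, 105)]
bar col 345 [(214, 129), (215, 128), (216, 127), (217, 121), (218, 103), (219, 74), (220, 48), (221, 40), (222, 40), (223, 39), (224, 35), (225, 33), (226, 48), (227, 75), (228, 91), (229, 92), (230, 84), (231, 76), (232, 72), (233, 67)]
plate top back/front [[309.2571 205.142 ]
 [309.1246 206.7392]]
foot [[310.5254 235.271 ]]
bar tb/tf/bf [[344.8148 217.3888]
 [344.7989 222.8877]
 [344.5442 227.2458]]
0.134 topback(at plate) [[309.5951 216.323 ]
 [309.435  218.3208]
 [309.5159 219.9441]]
0.139 topback(at plate) [[309.5145 214.6809]
 [309.3532 216.6814]
 [309.435  218.3208]]
0.144 topback(at plate) [[309.4331 213.0223]
 [309.2706 215.0255]
 [309.3532 216.6814]]
0.149 topback(at plate) [[309.3508 211.3472]
 [309.1872 213.353 ]
 [309.2706 215.0255]]
0.154 topback(at plate) [[309.2678 209.6551]
 [309.1029 211.6636]
 [309.1872 213.353 ]]
```

Request:
play_rows(
  series=[
    [0.06,[0,0,0.007],[0,0,-8]],
    [0.05,[0,0,0.014],[0,0,-16]],
    [0.05,[0,0,0.02],[0,0,-24]],
    [0.05,[-0.0006,-0.0005,0.03],[0,0,-28.5]],
    [0.05,[-0.0006,-0.0005,0.06],[0,0,-28.5]],
    [0.05,[-0.0006,-0.0005,0.09],[0,0,-28.5]],
    [0.05,[-0.0006,-0.0005,0.115],[0,0,-28.5]],
    [0.05,[-0.0006,-0.0005,0.133],[0,0,-28.5]],
    [0.05,[-0.0006,-0.0005,0.141],[0,0,-28.5]],
    [0.05,[-0.0006,-0.0005,0.141],[0,0,-28.5]],
  ],
  newtons=60,
)

```text
time_s: 17.6
tool_pos: [0.622, 0.0231, 0.1209]
ee_rot: [0.71, 0.704, -0.001, -0.001]
contact_force: [0.2, 0.2, -0.3]
width: 0.05
grip_force: 0.0
```

Run:
```python
from h import *
from rig import get_state,capture
rel((.6235,.0235,.113),90,0)
pickle.dump(capture("scene"),open("s5.pkl","wb"))
```

```text
(0.6235, 0.0235, 0.113) 90 0 shift [0.0004 0.0015 0.0019] rv [-0.09  0.   -0.43] ang 0.4
```

Request:
play_rows(
  series=[
    [0.03,[0,0,0],[0,0,0]],
    [0.015,[0,0,0],[0,0,0]],
    [0.0,[0,0,0],[0,0,0]],
    [0.0,[0,0,0],[0,0,0]],
    [0.0,[0,0,0],[0,0,0]],
    [0.0,[0,0,0],[0,0,0]],
    [0.0,[0,0,0],[0,0,0]],
    [0.0,[0,0,0],[0,0,0]],
    [0.0,[0,0,0],[0,0,0]],
    [0.0,[0,0,0],[0,0,0]],
  ],
)

```text
time_s: 18.65
tool_pos: [0.6261, 0.0236, 0.1245]
ee_rot: [0.709, 0.705, 0.004, 0.004]
contact_force: [8.8, -1.2, -3.5]
width: 0.0122
grip_force: 61.3
```

Run:
```python
from h import *
np.set_printoptions(precision=4,suppress=True,linewidth=200)
from rig import get_state,capture
s=get_state();print(s["tool_pos"],s["ee_rot"],s["contact_force"],s["wrist_torque"],s["width"],s["dq"])
a=pickle.load(open("s5.pkl","rb"));b=capture("scene");pickle.dump(b,open("s6.pkl","wb"));o=pickle.load(open("scene.pkl","rb"))
# steel pointer: columns between bar and scale (crop u 175-232 -> 320-331)
for n,c in(("0",o),("open",a),("grip",b)):
    g=c["image"].mean(2);print(n,[int(g[r,321:330].mean()) for r in range(206,232)])
```

```text
[0.6261 0.0236 0.1245] [0.7089 0.7053 0.0037 0.0041] [ 8.7607 -1.1626 -3.4751] [-0.0259 -1.272   0.1692] 0.012236812368233051 [-0.0001  0.0004  0.0017 -0.0009 -0.0006 -0.0005]
0 [128, 128, 128, 128, 128, 127, 127, 126, 126, 126, 125, 119, 112, 109, 114, 125, 130, 120, 109, 106, 107, 107, 107, 106, 106, 105]
open [133, 133, 133, 133, 133, 132, 132, 131, 131, 131, 130, 124, 117, 113, 119, 130, 135, 126, 113, 110, 111, 111, 111, 111, 111, 110]
grip [133, 133, 134, 133, 133, 132, 132, 131, 131, 131, 130, 124, 116, 113, 119, 131, 135, 124, 113, 110, 111, 112, 111, 111, 111, 110]
```

Request:
play_rows(
  series=[
    [0.0,[0,0.002,0],[0,0,0]],
    [0.0,[0,0.004,0],[0,0,0]],
    [0.0,[0,0.004,-0.006],[0,0,0]],
    [0.0,[0,0.004,-0.012],[0,0,0]],
    [0.0,[0,0.004,-0.018],[0,0,0]],
    [0.0,[0,0.004,-0.024],[0,0,0]],
    [0.0,[0,0.004,-0.03],[0,0,0]],
    [0.0,[0,0.004,-0.03],[0,0,0]],
    [0.0,[0,0.004,-0.03],[0,0,0]],
    [0.0,[0,0.004,-0.03],[0,0,0]],
  ],
  newtons=80,
)

```text
time_s: 19.7
tool_pos: [0.6264, 0.0237, 0.1524]
ee_rot: [0.709, 0.705, 0.0, 0.0]
contact_force: [-0.3, -2.5, -5.4]
width: 0.0123
grip_force: 81.5
```

Run:
```python
from h import *
np.set_printoptions(precision=4,suppress=True,linewidth=200)
from rig import get_state,capture
s=get_state();print(s["tool_pos"],s["ee_rot"],s["contact_force"],s["width"])
b=capture("scene");pickle.dump(b,open("s7.pkl","wb"))
o=pickle.load(open("scene.pkl","rb"))
g=b["image"].mean(2)
for k in((319,323),(323,327),(327,331)):print(k,[int(g[r,k[0]:k[1]].mean()) for r in range(200,232)])
print("clip",[int(g[r,308:313].mean()) for r in range(203,216)])
for x in(.6235,.6255):
  for z in(.112,.122,.132,.142,.152):print(x,z,topix(o,[(x,-.012,z)]))
```

```text
[0.6264 0.0237 0.1524] [0.7089 0.7053 0.     0.0003] [-0.3369 -2.5092 -5.3519] 0.012280740124222275
(319, 323) [130, 129, 128, 127, 127, 126, 125, 125, 125, 125, 126, 130, 136, 137, 129, 126, 126, 122, 114, 112, 111, 111, 111, 111, 111, 111, 111, 111, 110, 110, 109, 108]
(323, 327) [130, 131, 132, 132, 133, 133, 133, 133, 134, 133, 133, 136, 139, 138, 130, 124, 127, 124, 116, 113, 112, 113, 113, 112, 111, 112, 111, 110, 111, 110, 110, 110]
(327, 331) [131, 131, 132, 133, 134, 134, 133, 133, 133, 133, 131, 132, 136, 137, 128, 122, 124, 122, 117, 114, 112, 112, 112, 112, 112, 112, 113, 111, 111, 111, 111, 110]
clip [137, 145, 142, 123, 101, 81, 60, 46, 51, 71, 87, 93, 93]
0.6235 0.112 [[326.9192 221.8424]]
0.6235 0.122 [[326.9296 218.69  ]]
0.6235 0.132 [[326.9402 215.476 ]]
0.6235 0.142 [[326.9511 212.1984]]
0.6235 0.152 [[326.9621 208.8555]]
0.6255 0.112 [[326.8865 222.6261]]
0.6255 0.122 [[326.8967 219.4759]]
0.6255 0.132 [[326.907 216.264]]
0.6255 0.142 [[326.9175 212.9885]]
0.6255 0.152 [[326.9283 209.6475]]
```

The pointer peak is at row 212.6, about 28 mm up. The clip centre fits at z ≈ 0.153, so I raise 12.5 mm more and hold.

Request:
play_rows(
  series=[
    [0.0,[0,0,-0.005],[0,0,0]],
    [0.0,[0,0,-0.01],[0,0,0]],
    [0.0,[0,0,-0.0127],[0,0,0]],
    [0.0,[0,0,-0.0127],[0,0,0]],
    [0.0,[0,0,-0.0127],[0,0,0]],
    [0.0,[0,0,-0.0127],[0,0,0]],
    [0.0,[0,0,-0.0127],[0,0,0]],
    [0.0,[0,0,-0.0127],[0,0,0]],
    [0.0,[0,0,-0.0127],[0,0,0]],
    [0.0,[0,0,-0.0127],[0,0,0]],
  ],
)

```text
time_s: 20.75
tool_pos: [0.6264, 0.0237, 0.1648]
ee_rot: [0.709, 0.705, 0.0, 0.0]
contact_force: [-3.4, -4.1, -7.5]
width: 0.0122
grip_force: 81.2
```

Run:
```python
from h import *
from rig import get_state,capture
print(get_state()["tool_pos"])
b=capture("scene");w=capture("wrist");pickle.dump(w,open("w8.pkl","wb"))
g=b["image"].mean(2)
for k in((319,323),(323,327),(327,331)):print(k,[int(g[r,k[0]:k[1]].mean()) for r in range(200,220)])
print("clip",[int(g[r,308:313].mean()) for r in range(200,216)])
```

```text
[0.62641599 0.02366426 0.1648287 ]
(319, 323) [130, 129, 128, 127, 127, 126, 126, 129, 133, 130, 121, 121, 128, 131, 132, 132, 129, 122, 114, 111]
(323, 327) [131, 131, 132, 133, 133, 132, 133, 136, 141, 137, 128, 126, 129, 131, 131, 132, 130, 124, 117, 114]
(327, 331) [131, 132, 132, 133, 134, 133, 132, 134, 139, 139, 128, 122, 125, 128, 129, 129, 129, 124, 117, 113]
clip [136, 135, 134, 137, 145, 142, 123, 100, 81, 61, 45, 51, 70, 87, 93, 94]
```

Request:
play_rows(
  series=[
    [0.0,[0,0,0],[0,0,0]],
    [0.0,[0,0,0],[0,0,0]],
    [0.0,[0,0,0],[0,0,0]],
    [0.0,[0,0,0],[0,0,0]],
    [0.0,[0,0,0],[0,0,0]],
    [0.06,[0,0,0],[0,0,0]],
    [0.06,[0,0,0],[0,0,0]],
    [0.06,[0,0,0],[0,0,0]],
    [0.06,[0,0,0],[0,0,0]],
    [0.06,[0,0,0],[0,0,0]],
  ],
)

```text
time_s: 21.85
tool_pos: [0.6274, 0.024, 0.166]
ee_rot: [0.709, 0.705, 0.001, 0.001]
contact_force: [0.3, 0.3, 0.5]
width: 0.0598
grip_force: 0.0
```

Request:
play_rows(
  series=[
    [0.06,[0,0,-0.02],[0,0,0]],
    [0.06,[0,0,-0.04],[0,0,0]],
    [0.06,[0,0,-0.06],[0,0,0]],
    [0.06,[0,0,-0.08],[0,0,0]],
    [0.06,[0,0,-0.1],[0,0,0]],
    [0.06,[0,0,-0.1],[0,0,0]],
    [0.06,[0,0,-0.1],[0,0,0]],
    [0.06,[0,0,-0.1],[0,0,0]],
    [0.06,[0,0,-0.1],[0,0,0]],
    [0.06,[0,0,-0.1],[0,0,0]],
  ],
)

```text
time_s: 22.85
tool_pos: [0.6262, 0.0238, 0.2637]
ee_rot: [0.709, 0.705, -0.0, -0.0]
contact_force: [-0.2, 0.3, 0.4]
width: 0.0597
grip_force: 0.0
```

Run:
```python
from h import *
from rig import get_state,capture
b=capture("scene");t=capture("top");t4=pickle.load(open("t4.pkl","rb"))
g=b["image"].mean(2);print([int(g[r,321:330].mean()) for r in range(206,232)])
d=np.abs(t["image"][200:310,355:430].astype(int)-t4["image"][200:310,355:430]).mean(2);print("pot change",d.max(),(d>30).sum())
print(get_state()["contact_force"],get_state()["time_s"])
```

```text
[131, 131, 132, 131, 131, 131, 130, 129, 129, 130, 128, 122, 115, 112, 117, 129, 134, 124, 111, 109, 110, 110, 110, 110, 109, 109]
pot change 1.6666666666666667 0
[-0.17747286 -0.06845771 -0.0646714 ] 22.95
```

```bash
python3 -c "
from rig import workorder
print(workorder.close_job())"
```

```text
the job is handed in; nothing more can be done
None
```

I handed the job in at about 23 s; no verdict came back. The pot stands mouth down on the dryer plate, about 2 mm from the centre of the jets by camera. I held the T-bar about 40 mm up, level with my estimate of the clip height (±2 mm), for about 1.2 s, and it ran back to rest. I kept the arm clear of the tin and jar, but did not measure them again at the end.

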